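# Unpack the tea stack onto its pads

### The arm

A 6-joint arm with a two-finger parallel gripper is mounted at the origin on the work surface. World frame = base frame: x ahead of the robot, y to its left, z up, the work surface at z = 0. Lengths are in m, angles in degrees, forces in N, time in s.
With the tool pointing down it reaches from about 0.4 to 0.825 m from the base axis. Payload 7 kg.
Tool frame: the origin (TCP) lies between the finger pads; the fingertips stand ctrl.nose_length ahead of it and the grasp point (between the pads) lies 2 mm behind it (ctrl.nose_length is the distance from the TCP to the fingertips, in m); z points along the fingers, y is the line along which they close (so a half turn about z gives the same grasp; the last joint's range is limited). The gripper opens to 88 mm and grips with 3 to 60 N. Pads are 19 mm wide; open, the fingers measure 130 mm over their backs; the gripper's body (78 mm by 193 mm) begins 47 mm behind the grasp point.
Start: joints at [79.59, 20.546, 0.682, 0, -70.136, -16.507], TCP at [0.306, 0.602, 0.244] pointing down, gripper open.
Joint ranges: [-176.03, 176.03], [-82.01, 121.73], [-58.28, 71.71], [-173.87, 95.51], [-174.79, -0.11], [-173.66, 173.66]. Speed limits (degrees/s): [136.94, 136.94, 172.46, 180, 180, 180].

### API

Orientations are given as [roll, pitch, yaw] about the fixed x, y, z axes, in that order (R = Rz(yaw) Ry(pitch) Rx(roll)).
In Python, from plant import ctrl gives the robot as it stands.
- The arm moves only by the tool apply_moves, never from a script. Its argument "commands" is a list of rows, each a list of 3 entries, a list of its own where there are three numbers: the shift along the world's x, y, z in cm, then the turn about the world's z in rad, then the closure, from 0 (fully open) to 1 (shut). In form: [[[x, y, z], turn, jaw], ...]. A call has 1 to 20 rows; each row is the pose to reach, as a shift and turn from the pose commanded when the call began; what a row does not reach only later rows make up. A row lasts 1/12 s, in which the tool goes at most 41.7 mm and 7.16 degrees, less where a joint would pass 70% of its speed; a pose out of reach is approached as far as the arm can. A call with a gripper value outside its range is refused whole. The fingers move at their own pace and stop on an object; the grip force is fixed at half the most. Time passes only in rows, so rows that repeat a pose let the fingers close. It gives the time, the measured TCP pose, the force, the opening and the grip force at its end, in the units of the state.
- ctrl.get_obs(): the state, without advancing time (a new reading comes with each control period).
- ctrl.snapshot(name): name is "side" or "top"; returns a dict with "img" (420x560x3 uint8, red, green, blue), "fx", "fy", "cx", "cy" (pixels), "dist_coeffs" ([k1, k2, p1, p2, k3] as OpenCV has them; the pictures are not rectified), "T" (4x4, takes a point from camera to world coordinates). Camera axes: x right, y up, looking along -z (the intrinsics and any distortion apply to the point x, -y, -z); pixel columns grow to the right and rows downward; lengths in m; the calibration is good to about 2 mm. A picture is of the moment at which its call begins. There is no depth.
- ctrl.close_job(): hands the job in; it is judged then, once.
Trained networks look in a picture, given as the dict that the camera call returned (one of the last four; its "shot" number tells which), for a name from the list of things; names that differ only in an ending like _2 or _b are one class to them, and where a whole thing is asked for, a point or a joint stands for the part that bears it (a point fixed in the world has none). Each returns a list of dicts, best first, with "score" (0 to 1); they miss things now and then, are a little off and sometimes report something else, mostly with a low value. They report only what shows in the picture. A call takes as long as a camera call. They do not tell look-alikes from the thing itself.
- ctrl.search_frame(picture, target): "at" ([column, row] in pixels, amid what is visible of it).
- ctrl.spot_point(picture, target): "at" ([column, row] in pixels: a listed point, or the origin of a listed thing).
The state is a dict: "clock": time; "joint_pos": joint angles; "qvel": joint speeds; "tau": joint torques, N m; "tool_pos": TCP position; "orientation": TCP orientation; "force": force on the tool from outside, world axes, zero at the start; "moment": the same for the moment, N m; "opening": finger opening in m; "gripper_force": force on a finger pad.
Only numpy, scipy, OpenCV 4.12 (cv2) and the standard library are available. Lean on these libraries where they do the work, as an engineer would, in place of code of your own. Each camera call takes 0.05 s, during which the arm holds its last target. There are 200 camera calls.

### The job

Unpack the stack on the enamel tray onto the cork pads: of the two same-looking steel canisters one is full of sugar, which only its weight tells: stand the full one in the middle of the round pad and the empty one in the middle of the square pad. Set the biscuit tin on the smaller oblong pad and the wooden tea box on the larger one, each centred and lined up with its pad. Keep everything upright, and leave the sugar bowl and the lone tea glass beyond the pads where they stand.

Things in the scene. Friction and masses are not known exactly. Their poses are not given: they have to be found in the camera images.
- canister_a_mid (a point): One of two outwardly identical upright round stainless canisters, 44 mm diameter and 66 mm tall, closed lid. At the start the two stand side by side, 80 mm between centres, on top of the biscuit tin, one towards each end of it. One of the two is full of sugar (about 220 g), the other empty (about 60 g); nothing but the weight tells which. Point at its centre, 33 mm above its base; z up.
- canister_b_mid (a point): One of two outwardly identical upright round stainless canisters, 44 mm diameter and 66 mm tall, closed lid. At the start the two stand side by side, 80 mm between centres, on top of the biscuit tin, one towards each end of it. One of the two is full of sugar (about 220 g), the other empty (about 60 g); nothing but the weight tells which. Point at its centre, 33 mm above its base; z up.
- biscuit_tin_mid (a point): Oblong aluminium biscuit tin with flat top, 52 mm wide (x) by 136 mm long (y) by 46 mm high, about 220 g, closed. At the start it lies lengthwise in the middle of the tea box's top and carries the two canisters. Point at its centre, 23 mm above its base; x across, y along, z up.
- tea_box_mid (a point): Oblong wooden tea box with flat top, 66 mm wide (x) by 160 mm long (y) by 56 mm high, about 360 g, closed. Bottom of the stack: at the start it stands near the middle of a fixed round white enamel tray (236 mm across, floor 4 mm thick, rim 14 mm high) and carries the biscuit tin. Point at its centre, 28 mm above its base; x across, y along, z up.
- pad_large: The larger oblong cork pad, 90 mm (x) by 184 mm (y), lying fixed on the counter, 4 mm thick. Origin at the centre of its underside, z up, y along its length.
- pad_small: The smaller oblong cork pad, 72 mm (x) by 156 mm (y), lying fixed on the counter, 4 mm thick. Origin at the centre of its underside, z up, y along its length.
- pad_round: Round cork pad, 80 mm diameter, lying fixed on the counter, 4 mm thick. Origin at the centre of its underside, z up.
- pad_square: Square cork pad, 78 mm by 78 mm, lying fixed on the counter, 4 mm thick. Origin at the centre of its underside, z up.
- sugar_bowl: Bystander: round glass sugar bowl with steel screw lid, 74 mm diameter, 69 mm tall, loose, standing out to the left beyond the pads. Origin at the centre of its underside.
- glass_near: Bystander: the tea glass that stands by itself out to the right beyond the pads, in a stainless holder with a small handle; 57 mm diameter (handle reaches 50 mm from the axis along y), 74 mm tall, loose. Origin at the centre of its underside.
Mind the look-alikes: they are no part of the job. Leave any blue or green look-alike of the part that bears biscuit_tin_mid alone.

How it is judged:
By the outcome, as a careful person would: the job done as asked, in the order asked, and still so for the second after the job is handed in, with the robot touching nothing.
It also fails if it takes over 102 s, if anything falls off the work surface, if the arm or the gripper's body presses on something with over 40 N, if the wrist force passes 120 N, or if a joint passes its speed limit or range.

## Working session

There is one attempt and no reset: what is moved stays moved. The work goes in short steps, Python scripts to look and compute and a tool call to move; the robot and the scene stay as the last step left them, time stands still between calls to the robot, and variables do not carry over. Pictures are saved under pics/ and viewed, at most 14 in all, crops included, and the job is handed in when it is done.

Besides the shell and the picture viewer there is one more tool, called as name(argument=value, ...), one argument or row to a line, values as JSON. apply_moves: Moves the arm, as the interface text tells. Its arguments: {"type":"object","properties":{"commands":{"type":"array"}},"required":["commands"]}

```bash
mkdir -p pics
cat > h.py <<'E'
import numpy as np, cv2
from plant import ctrl
def ray(s,px):
    K=np.array([[s["fx"],0,s["cx"]],[0,s["fy"],s["cy"]],[0,0,1]])
    u=cv2.undistortPoints(np.array([[px]],float),K,np.array(s["dist_coeffs"]))[0,0]
    T=np.array(s["T"]); return T[:3,3],T[:3,:3]@np.array([u[0],-u[1],-1])
def onz(s,px,z):
    o,d=ray(s,px); return o+d*(z-o[2])/d[2]
def proj(s,P):
    T=np.array(s["T"]); p=(np.array(P)-T[:3,3])@T[:3,:3]; p=p*[1,-1,-1]
    K=np.array([[s["fx"],0,s["cx"]],[0,s["fy"],s["cy"]],[0,0,1]])
    return cv2.projectPoints(p.reshape(-1,1,3),np.zeros(3),np.zeros(3),K,np.array(s["dist_coeffs"]))[0][:,0]
def save(s,n): cv2.imwrite(f"pics/{n}.png",s["img"][:,:,::-1])
E
python3 - <<'E'
from h import *
Z=dict(canister_a_mid=4e-3+.056+.046+.033,canister_b_mid=.139,biscuit_tin_mid=.083,tea_box_mid=.032,pad_large=0,pad_small=0,pad_round=0,pad_square=0,sugar_bowl=0,glass_near=0)
print(ctrl.nose_length); print(ctrl.get_obs())
for n in ("top","side"):
    s=ctrl.snapshot(n); save(s,n+"0"); print(n,np.round(s["T"],3).tolist())
    for k,z in Z.items():
        for r in ctrl.spot_point(s,k)[:3]: print(k,np.round(r["at"],1),round(r["score"],2),np.round(onz(s,r["at"],z),4))
E
```

```text
0.017
{'clock': 0.0, 'joint_pos': array([ 7.95902375e+01,  2.05905505e+01,  6.33692934e-01, -1.94994846e-02,
       -7.01362478e+01, -1.65065689e+01]), 'qvel': array([ 0.06224952, -0.00935579, -0.04035761, -0.0384221 , -0.05540271,
       -0.01622935]), 'tau': array([-1.18738695e-03, -5.82705116e+01,  2.93058211e+01,  6.99716136e+00,
        6.69296103e-03, -1.60646036e-04]), 'tool_pos': array([0.3053844 , 0.60144736, 0.24263399]), 'orientation': array([ 1.79905523e+02, -8.88070465e-03, -2.69229646e+01]), 'force': array([ 0.29813161, -0.37870464,  0.9426155 ]), 'moment': array([-0.00321213,  0.02011677, -0.01965579]), 'gripper_force': 0.0, 'opening': 0.08771963557573088}
top [[0.004, 0.996, -0.084, 0.351], [-1.0, 0.003, -0.016, -0.015], [-0.015, 0.084, 0.996, 1.476], [0.0, 0.0, 0.0, 1.0]]
canister_a_mid [282.4 172.4] 0.52 [ 5.945e-01 -2.000e-04  1.390e-01]
canister_b_mid [295.4 193.4] 0.6 [ 0.5317 -0.0389  0.139 ]
biscuit_tin_mid [433.9 143.4] 0.79 [ 0.6974 -0.4712  0.083 ]
biscuit_tin_mid [165.6 289.7] 0.72 [0.2424 0.3558 0.083 ]
biscuit_tin_mid [276.1 257. ] 0.6 [0.3436 0.0187 0.08
[... 922 characters left out ...]
240.6] 0.81 [ 0.3255 -0.0537  0.083 ]
biscuit_tin_mid [308.5 211.7] 0.77 [ 0.5653 -0.0202  0.083 ]
biscuit_tin_mid [178.3 184.7] 0.67 [0.2177 0.2931 0.083 ]
tea_box_mid [307.3 223.6] 0.71 [ 0.5631 -0.0206  0.032 ]
pad_large [247.9 193. ] 0.62 [0.4546 0.248  0.    ]
pad_large [373.6 277.5] 0.58 [ 0.6529 -0.2802  0.    ]
pad_small [371.9 280.5] 0.58 [ 0.642  -0.2876  0.    ]
pad_round [287.2 180. ] 0.6 [0.6207 0.2601 0.    ]
pad_square [311.  305.1] 0.96 [ 0.4386 -0.2913  0.    ]
sugar_bowl [250.3 156.7] 0.82 [0.5486 0.4691 0.    ]
sugar_bowl [375.  280.3] 0.26 [ 0.6507 -0.2908  0.    ]
glass_near [380.7 346.1] 0.76 [ 0.5432 -0.4771 -0.    ]
glass_near [308.8 224.6] 0.66 [0.5822 0.0028 0.    ]
```

View pics/top0.png

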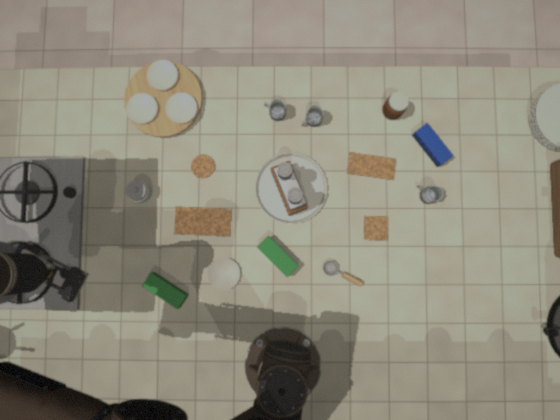

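View pics/side0.png

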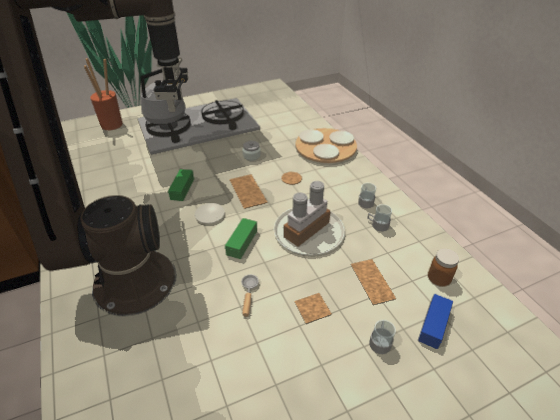

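Run:
```python
from h import *
S={n:ctrl.snapshot(n) for n in("top","side")}
for n,s in S.items():
    hsv=cv2.cvtColor(s["img"],cv2.COLOR_RGB2HSV)
    m=((hsv[...,0]<20)&(hsv[...,1]>95)&(hsv[...,2]>60)).astype(np.uint8)
    m=cv2.morphologyEx(m,cv2.MORPH_CLOSE,np.ones((3,3)))
    N,L,st,c=cv2.connectedComponentsWithStats(m)
    for i in range(1,N):
        if st[i,4]<150 or st[i,4]>3000: continue
        ys,xs=np.where(L==i); P=np.array([onz(s,p,.004)[:2] for p in zip(xs,ys)])
        r=cv2.minAreaRect((P*1000).astype(np.float32)); w,V=np.linalg.eigh(np.cov(P.T))
        print(n,np.round(c[i],1),st[i,4],"mean",np.round(P.mean(0),4),"rect",np.round(r[0],1),np.round(r[1],1),"rectang",round(r[2],1),"axis",round(np.degrees(np.arctan2(V[1,1],V[0,1])),1),"ext",np.round(np.sqrt(12*w),3))
a=S["top"]["img"][140:235,240:340]; b=S["side"]["img"][170:265,260:360]
f=lambda q:cv2.resize(q,(400,380),interpolation=cv2.INTER_CUBIC)[:,:,::-1]
cv2.imwrite("pics/crop.png",np.hstack([f(a),f(b)]))
```

```text
top [390.4 111.7] 161 mean [ 0.8235 -0.3558] rect [ 825.6 -357.2] [65.1 47.8] rectang 54.5 axis 51.3 ext [0.037 0.062]
top [371.1 165.7] 908 mean [ 0.6421 -0.289 ] rect [ 642.1 -288.9] [148.9  66.3] rectang 81.9 axis 82.0 ext [0.066 0.149]
top [202.6 165.9] 380 mean [0.6407 0.2642] rect [640.4 264.4] [66.8 69.9] rectang 0.0 axis 89.1 ext [0.062 0.064]
top [555.9 203.5] 658 mean [ 0.5197 -0.8942] rect [ 506.4 -890.6] [ 27.1 309.8] rectang 87.2 axis 178.5 ext [0.025 0.3  ]
top [202.6 221.1] 1427 mean [0.4586 0.2607] rect [458.5 261.2] [179.3  85.7] rectang 87.7 axis 87.7 ext [0.085 0.179]
top [375.6 227.8] 491 mean [ 0.4384 -0.301 ] rect [ 438.  -300.6] [68.1 71.6] rectang 89.3 axis -166.0 ext [0.071 0.073]
side [104.5 102.6] 1099 mean [0.0426 1.2596] rect [  42.  1437.6] [986.3 129.9] rectang 89.8 axis 91.5 ext [0.113 0.784]
side [325.6 148. ] 771 mean [0.8624 0.3939] rect [871.5 411.4] [251.7 247.6] rectang 14.9 axis 152.0 ext [0.225 0.256]
side [291.3 177.6] 191 mean [0.6392 0.2625] rect [640.5 263.5] [71.  73.5] rectang 65.6 axis 72.9 ext [0.067 0.068]
side [247.7 191.1] 718 mean [0.4567 0.2554] rect [458.1 259.1] [183.9  87. ] rectang 87.4 axis 87.9 ext [0.087 0.184]
side [  4.2 226.8] 162 mean [-0.3778  0.4196] rect [-375.2  441.3] [ 34.8 181.9] rectang 3.8 axis 99.7 ext [0.029 0.131]
side [305.4 229.5] 577 mean [ 0.5596 -0.0171] rect [579.6   9.5] [204.3  98.2] rectang 20.9 axis -167.3 ext [0.073 0.191]
side [440.6 273.7] 478 mean [ 0.841  -0.3529] rect [ 845.8 -350. ] [103.4  70.8] rectang 36.3 axis -144.9 ext [0.07  0.085]
side [372.7 281.6] 1007 mean [ 0.6399 -0.2933] rect [ 640.8 -289.6] [155.1  70.8] rectang 81.8 axis 81.9 ext [0.071 0.155]
side [312.3 307.7] 650 mean [ 0.4366 -0.3026] rect [ 437.2 -301.4] [77.7 76.7] rectang 87.9 axis 70.1 ext [0.076 0.078]
```

View pics/crop.png

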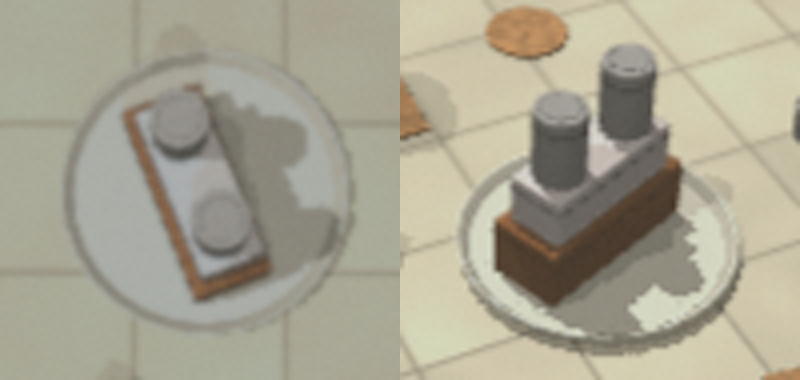

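Run:
```python
from h import *
for n,A,B in(("top",(285,169.4),(295.5,195)),("side",(317,185.2),(300,196.5))):
    s=ctrl.snapshot(n);a=onz(s,A,.172);b=onz(s,B,.172);d=a-b
    print(n,a,b,"mid",(a+b)/2,"len",np.linalg.norm(d),"ang",np.degrees(np.arctan2(d[1],d[0])))
    if n=="top":
        c=np.array([onz(s,p,.060) for p in((271,168),(289,214.7),(307.7,208),(290.5,161.3))]); print(np.round(c,3).tolist(),c.mean(0))
        for i,j in((0,1),(3,2)):
            d=c[i]-c[j]; print(np.linalg.norm(d),np.degrees(np.arctan2(d[1],d[0])))
```

```text
top [ 0.59733786 -0.00809114  0.172     ] [ 0.52253019 -0.03862172  0.172     ] mid [ 0.55993403 -0.02335643  0.172     ] len 0.08079791835159715 ang 22.201403574031517
[[0.623, 0.037, 0.06], [0.475, -0.02, 0.06], [0.496, -0.079, 0.06], [0.644, -0.025, 0.06]] [ 0.55977013 -0.02179911  0.06      ]
0.15834472131416907 21.13266101982715
0.1575704804124869 20.055571774440423
side [ 0.59629824 -0.0089792   0.172     ] [ 0.52409372 -0.03676243  0.172     ] mid [ 0.56019598 -0.02287082  0.172     ] len 0.07736537264785127 ang 21.045986086958937
```

apply_moves(
  commands=[
    [[29.1,-61.0,0],-2.306,0],
    [[29.1,-61.0,0],-2.306,0],
    [[29.1,-61.0,0],-2.306,0],
    [[29.1,-61.0,0],-2.306,0],
    [[29.1,-61.0,0],-2.306,0],
    [[29.1,-61.0,0],-2.306,0],
    [[29.1,-61.0,0],-2.306,0],
    [[29.1,-61.0,0],-2.306,0],
    [[29.1,-61.0,0],-2.306,0],
    [[29.1,-61.0,0],-2.306,0],
    [[29.1,-61.0,0],-2.306,0],
    [[29.1,-61.0,0],-2.306,0],
    [[29.1,-61.0,0],-2.306,0],
    [[29.1,-61.0,0],-2.306,0],
    [[29.1,-61.0,0],-2.306,0],
    [[29.1,-61.0,0],-2.306,0],
    [[29.1,-61.0,0],-2.306,0],
    [[29.1,-61.0,0],-2.306,0],
    [[29.1,-61.0,0],-2.306,0],
    [[29.1,-61.0,0],-2.306,0],
  ],
)

```text
clock: 2.97
tool_pos: [0.5967, -0.0088, 0.2434]
orientation: [180.0, -0.0, -159.3]
force: [-0.1, 0.3, -0.3]
opening: 0.0877
gripper_force: 0.0
```

apply_moves(
  commands=[
    [[0,0,-4],0,0],
    [[0,0,-8],0,0],
    [[0,0,-10],0,0],
    [[0,0,-10],0,0],
    [[0,0,-10],0,0],
    [[0,0,-10],0,1],
    [[0,0,-10],0,1],
    [[0,0,-10],0,1],
    [[0,0,-10],0,1],
    [[0,0,-10],0,1],
    [[0,0,-10],0,1],
    [[0,0,-10],0,1],
    [[0,0,-10],0,1],
  ],
)

```text
clock: 4.05
tool_pos: [0.5967, -0.0081, 0.1438]
orientation: [180.0, 0.0, -159.0]
force: [0.3, 1.3, 1.2]
opening: 0.0438
gripper_force: 30.0
```

Gripped. Lift a little and weigh.

apply_moves(
  commands=[
    [[0,0,1.5],0,1],
    [[0,0,3],0,1],
    [[0,0,3],0,1],
    [[0,0,3],0,1],
    [[0,0,3],0,1],
    [[0,0,3],0,1],
    [[0,0,3],0,1],
  ],
)

```text
clock: 4.63
tool_pos: [0.5961, -0.0083, 0.1727]
orientation: [180.0, -0.1, -159.0]
force: [0.1, 0.0, -0.8]
opening: 0.0434
gripper_force: 30.0
```

Run:
```python
from h import *
F=[]
for i in range(8): s=ctrl.snapshot("top"); F.append(ctrl.get_obs()["force"])
print(np.round(F,2).tolist(),np.mean(F,0));
```

```text
[[-0.5, -0.39, 0.0], [0.45, -0.11, -0.39], [0.22, 0.62, -0.16], [-0.57, 0.98, -1.38], [0.26, 0.33, -0.76], [0.54, -0.24, -0.89], [-1.08, 0.88, 0.05], [0.43, 0.09, -1.12]] [-0.03020106  0.27022749 -0.57923426]
```

apply_moves(
  commands=[
    [[0,0,4],0,1],
    [[0,0,8],0,1],
    [[-1.9,-3.5,8],0,1],
    [[-3.8,-7.0,8],0,1],
    [[-5.7,-10.5,8],0,1],
    [[-7.6,-14,8],0,1],
    [[-9.5,-17.5,8],0,1],
    [[-11.4,-21,8],0,1],
    [[-13.3,-24.5,8],0,1],
    [[-15,-27.6,5],0,1],
    [[-15.9,-29.3,1],0,1],
    [[-15.9,-29.3,-3],0,1],
    [[-15.9,-29.3,-7],0,1],
    [[-15.9,-29.3,-10.5],0,1],
    [[-15.9,-29.3,-12],0,1],
    [[-15.9,-29.3,-12.5],0,1],
    [[-15.9,-29.3,-12.5],0,1],
    [[-15.9,-29.3,-12.5],0,1],
  ],
)

```text
clock: 6.53
tool_pos: [0.4385, -0.3014, 0.0495]
orientation: [-179.9, 0.0, -159.0]
force: [1.2, 0.4, 0.3]
opening: 0.0436
gripper_force: 30.0
```

Run:
```python
from h import *
s=ctrl.snapshot("side");save(s,"side1")
f=s["img"][240:360,240:400]
cv2.imwrite("pics/c1.png",cv2.resize(f,(640,480),interpolation=cv2.INTER_CUBIC)[:,:,::-1])
print(proj(s,[(.4376,-.301,.004),(.4376,-.301,.0105),(.4376,-.301,.0765)]))
```

```text
[[312.34542267 307.03498616]
 [312.46276526 305.64160404]
 [313.70696798 290.84006368]]
```

View pics/c1.png

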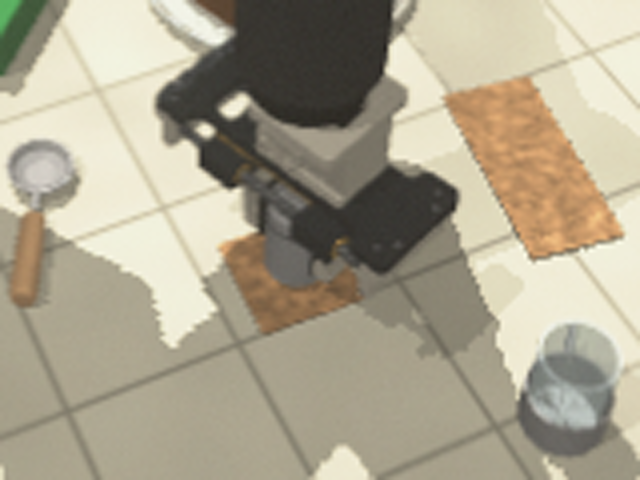

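apply_moves(
  commands=[
    [[0,0,-0.4],0,1],
    [[0,0,-0.7],0,1],
    [[0,0,-0.7],0,1],
    [[0,0,-0.7],0,0],
    [[0,0,-0.7],0,0],
    [[0,0,-0.7],0,0],
    [[0,0,-0.7],0,0],
    [[0,0,-0.7],0,0],
    [[0,0,3],0,0],
    [[0,0,7],0,0],
    [[0,0,11],0,0],
    [[0,0,15],0,0],
    [[1,3.2,17.5],0,0],
    [[2.2,7,19.5],0,0],
    [[3.5,10.9,19.5],0,0],
    [[4.7,14.8,19.5],0,0],
    [[6,18.7,19.5],0,0],
    [[7.2,22.6,19.5],0,0],
    [[8.5,26.4,19.5],0,0],
    [[8.5,26.4,19.5],0,0],
  ],
)

```text
clock: 8.25
tool_pos: [0.5245, -0.032, 0.2436]
orientation: [180.0, 0.1, -158.8]
force: [0.6, -0.3, 0.7]
opening: 0.0874
gripper_force: 0.0
```

Run:
```python
from h import *
for n in("top","side"):
    s=ctrl.snapshot(n); save(s,n+"2")
    for r in ctrl.spot_point(s,"canister_a_mid")[:4]: print(n,np.round(r["at"],1),round(r["score"],2),onz(s,r["at"],.037))
    print(proj(s,[(.4376,-.301,.07),(.4376,-.301,.004)]).tolist(),ctrl.get_obs()["tool_pos"])
a=cv2.imread("pics/top2.png")[195:255,345:405];b=cv2.imread("pics/side2.png")[262:332,280:350]
f=lambda q:cv2.resize(q,(400,400),interpolation=cv2.INTER_CUBIC)
cv2.imwrite("pics/c2.png",np.hstack([f(a),f(b)]))
```

```text
top [379.1 229.9] 0.64 [ 0.42979112 -0.30540132  0.037     ]
[[379.7841209355281, 226.79150750154938], [375.6595136878933, 228.0399361982717]] [ 0.52275775 -0.03558628  0.24330968]
side [312.8 298.2] 0.95 [ 0.43973991 -0.29600253  0.037     ]
[[313.58000587351194, 292.35274351252247], [312.34542266573817, 307.0349861550134]] [ 0.52224257 -0.03740757  0.24342217]
```

View pics/c2.png

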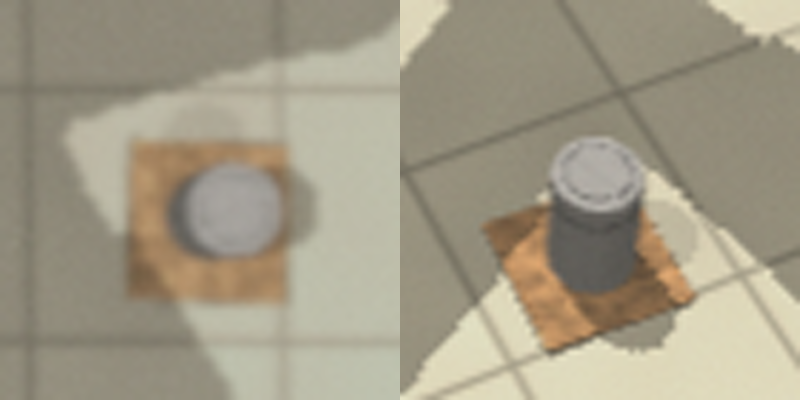

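apply_moves(
  commands=[
    [[0,0,-4],0,0],
    [[0,0,-8],0,0],
    [[0,0,-10],0,0],
    [[0,0,-10],0,0],
    [[0,0,-10],0,0],
    [[0,0,-10],0,1],
    [[0,0,-10],0,1],
    [[0,0,-10],0,1],
    [[0,0,-10],0,1],
    [[0,0,-10],0,1],
    [[0,0,-10],0,1],
    [[0,0,-8.5],0,1],
    [[0,0,-6],0,1],
    [[0,0,-2],0,1],
    [[0,0,0],0,1],
    [[0,0,0],0,1],
    [[0,0,0],0,1],
    [[0,0,0],0,1],
    [[0,0,0],0,1],
  ],
)

```text
clock: 10.03
tool_pos: [0.5216, -0.0372, 0.2419]
orientation: [180.0, -0.2, -159.1]
force: [0.5, 1.1, -2.5]
opening: 0.0432
gripper_force: 30.0
```

Run:
```python
from h import *
F=[]
for i in range(8): s=ctrl.snapshot("side"); F.append(ctrl.get_obs()["force"])
print(np.mean(F,0),ctrl.get_obs()["tool_pos"])
```

```text
[ 0.13011395 -0.2434712  -2.26062978] [ 0.52254219 -0.03716347  0.24330404]
```

apply_moves(
  commands=[
    [[1.5,3.8,0],0,1],
    [[3,7.6,0],0,1],
    [[4.5,11.4,0],0,1],
    [[6,15.2,0],0,1],
    [[7.4,19,0],0,1],
    [[8.9,22.8,0],0,1],
    [[10.4,26.6,-1],0,1],
    [[11.4,29.2,-4],0,1],
    [[11.7,30.1,-8],0,1],
    [[11.7,30.1,-12],0,1],
    [[11.7,30.1,-16],0,1],
    [[11.7,30.1,-19],0,1],
    [[11.7,30.1,-19.8],0,1],
    [[11.7,30.1,-20.2],0,1],
    [[11.7,30.1,-20.2],0,1],
    [[11.7,30.1,-20.2],0,1],
  ],
)

```text
clock: 11.77
tool_pos: [0.641, 0.2649, 0.045]
orientation: [-180.0, 0.2, -158.9]
force: [-6.4, 0.3, 17.5]
opening: 0.0436
gripper_force: 30.0
```

apply_moves(
  commands=[
    [[0,0,0.2],0,1],
    [[0,0,0.3],0,1],
    [[0,0,0.3],0,1],
  ],
)

```text
clock: 12.02
tool_pos: [0.64, 0.2642, 0.0452]
orientation: [180.0, 0.1, -159.0]
force: [-1.8, 0.2, 5.3]
opening: 0.0437
gripper_force: 30.0
```

Run:
```python
from h import *
s=ctrl.snapshot("side");save(s,"side3");o=ctrl.get_obs();print(o["tool_pos"],o["force"])
cv2.imwrite("pics/c3.png",cv2.resize(s["img"][130:200,245:340],(760,560),interpolation=cv2.INTER_CUBIC)[:,:,::-1])
```

```text
[0.64000346 0.26422504 0.0451756 ] [-2.17403356  0.39632798  5.4667569 ]
```

View pics/c3.png

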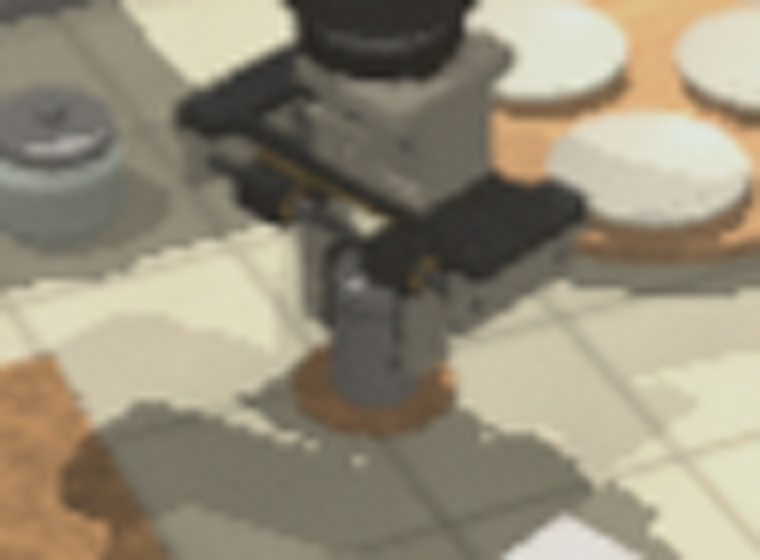

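apply_moves(
  commands=[
    [[0,0,0.1],0,1],
    [[0,0,0.1],0,0.5],
    [[0,0,0.1],0,0],
    [[0,0,0.1],0,0],
    [[0,0,0.1],0,0],
    [[0,0,0.1],0,0],
    [[0,0,0.1],0,0],
    [[0,0,4],0,0],
    [[0,0,8],0,0],
    [[0,0,12],0,0],
    [[0,0,16],0,0],
    [[-0.8,-3.5,18],0,0],
    [[-1.6,-7.2,19],0,0],
    [[-2.4,-10.8,19],0,0],
    [[-3.2,-14.4,19],0,0],
    [[-4,-18,19],0,0],
    [[-4.8,-21.6,19],0,0],
    [[-5.6,-25.2,19],0,0],
    [[-6.4,-28.6,19],0,0],
    [[-8,-28.7,19],0,0],
  ],
)

```text
clock: 13.73
tool_pos: [0.5593, -0.0275, 0.2345]
orientation: [-180.0, -0.0, -159.2]
force: [-0.1, 0.1, 0.7]
opening: 0.0877
gripper_force: 0.0
```

Run:
```python
from h import *
print(ctrl.get_obs()["tool_pos"])
I=[]
for n,(u,v) in(("top",(203,166)),("side",(290,168))):
    s=ctrl.snapshot(n); save(s,n+"4")
    for r in ctrl.spot_point(s,"canister_a_mid")[:4]: print(n,np.round(r["at"],1),round(r["score"],2),onz(s,r["at"],.037))
    c=s["img"][v-30:v+30,u-30:u+30]
    p=proj(s,[(.6402,.264,.07),(.6402,.264,.004)]);print(p.tolist())
    c=np.ascontiguousarray(cv2.resize(c,(390,390),interpolation=cv2.INTER_CUBIC)[:,:,::-1])
    q=((p[0]-[u-30,v-30]+.5)*6.5).astype(int); cv2.drawMarker(c,tuple(map(int,q)),(0,0,255),0,12)
    I.append(c)
cv2.imwrite("pics/c4.png",np.hstack(I))
```

```text
[ 0.55928688 -0.02750013  0.2345293 ]
top [376.  229.1] 0.53 [ 0.43229778 -0.29563114  0.037     ]
[[198.73244341815501, 161.97800660368492], [202.6122554114014, 166.04388434352495]]
side [314.3 299.1] 0.59 [ 0.44207116 -0.30032037  0.037     ]
[[291.6173959052227, 163.19744134986917], [291.37110456875746, 177.35076016706034]]
```

View pics/c4.png

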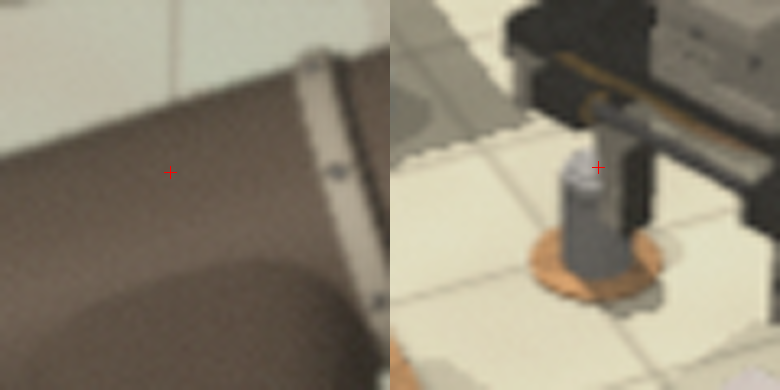

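apply_moves(
  commands=[
    [[0,0,-4],0,0],
    [[0,0,-8],0,0],
    [[0,0,-12],0,0],
    [[0,0,-14.5],0,0],
    [[0,0,-15.1],0,0],
    [[0,0,-15.1],0,0],
    [[0,0,-15.1],0,1],
    [[0,0,-15.1],0,1],
    [[0,0,-15.1],0,1],
    [[0,0,-15.1],0,1],
    [[0,0,-15.1],0,1],
    [[0,0,-15.1],0,1],
    [[0,0,-15.1],0,1],
  ],
)

```text
clock: 15.02
tool_pos: [0.5599, -0.023, 0.0843]
orientation: [-180.0, 0.1, -159.0]
force: [-1.3, 1.6, 5.8]
opening: 0.052
gripper_force: 29.8
```

apply_moves(
  commands=[
    [[0,0,3],0,1],
    [[0,0,7],0,1],
    [[0,0,10],0,1],
    [[0.9,-3,10],0.12,1],
    [[1.8,-6,10],0.24,1],
    [[2.7,-9,10],0.36,1],
    [[3.6,-12,10],0.48,1],
    [[4.5,-15,10],0.6,1],
    [[5.4,-18,10],0.72,1],
    [[6.3,-21,10],0.84,1],
    [[7.2,-24,9],0.96,1],
    [[8.1,-26.6,6],1.063,1],
    [[8.1,-26.6,2],1.063,1],
    [[8.1,-26.6,-2],1.063,1],
    [[8.1,-26.6,-4],1.063,1],
    [[8.1,-26.6,-5],1.063,1],
    [[8.1,-26.6,-5],1.063,1],
    [[8.1,-26.6,-5],1.063,1],
  ],
)

```text
clock: 16.52
tool_pos: [0.641, -0.2893, 0.0339]
orientation: [-180.0, -0.0, -98.1]
force: [0.8, 0.3, -1.4]
opening: 0.0519
gripper_force: 29.8
```

Run:
```python
from h import *
o=ctrl.get_obs();print(o["tool_pos"],o["orientation"],o["force"])
s=ctrl.snapshot("side");save(s,"side5")
c=np.radians(-8.1);cx=np.array([np.cos(c),np.sin(c)]);cy=np.array([-cx[1],cx[0]])
def box(w,l,z,C=(.641,-.2892)): return proj(s,[(*(np.array(C)+a*w/2*cx+b*l/2*cy),z) for a,b in((-1,-1),(1,-1),(1,1),(-1,1))])
g=np.ascontiguousarray(s["img"][230:340,310:450][:,:,::-1]);g=cv2.resize(g,(700,550),interpolation=cv2.INTER_CUBIC)
for (w,l,z,col) in((.072,.156,.004,(0,255,0)),(.052,.136,.010,(255,0,0)),(.052,.136,.056,(0,0,255))):
    cv2.polylines(g,[((box(w,l,z)-[310,230]+.5)*5).astype(np.int32)],True,col,1)
cv2.imwrite("pics/c5.png",g)
```

```text
[ 0.64100082 -0.28928491  0.03387452] [-1.79992522e+02 -2.11812416e-02 -9.81136156e+01] [ 0.75357074  0.32345044 -1.36349036]
```

View pics/c5.png

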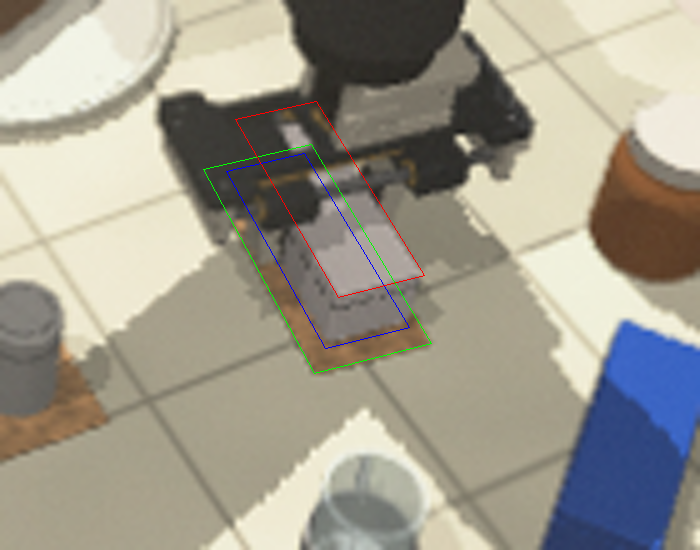

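apply_moves(
  commands=[
    [[0,0,-0.3],0,1],
    [[0,0,-0.5],0,1],
    [[0,0,-0.5],0,1],
    [[0,0,-0.5],0,1],
  ],
)

```text
clock: 16.9
tool_pos: [0.6408, -0.2891, 0.0291]
orientation: [-180.0, 0.0, -98.1]
force: [-0.3, 0.9, -1.7]
opening: 0.0519
gripper_force: 29.8
```

apply_moves(
  commands=[
    [[0,0,-0.1],0,1],
    [[0,0,-0.1],0,1],
    [[0,0,-0.1],0,0.3],
    [[0,0,-0.1],0,0],
    [[0,0,-0.1],0,0],
    [[0,0,-0.1],0,0],
    [[0,0,-0.1],0,0],
    [[0,0,4],0,0],
    [[0,0,8],0,0],
    [[0,0,12],0,0],
    [[-0.9,3,16],-0.12,0],
    [[-1.8,6,18],-0.24,0],
    [[-2.7,9,20],-0.36,0],
    [[-3.6,12,20.6],-0.48,0],
    [[-4.5,15,20.6],-0.6,0],
    [[-5.4,18,20.6],-0.72,0],
    [[-6.3,21,20.6],-0.84,0],
    [[-7.2,24,20.6],-0.96,0],
    [[-8.1,26.6,20.6],-1.063,0],
    [[-8.1,26.6,20.6],-1.063,0],
  ],
)

```text
clock: 18.57
tool_pos: [0.5584, -0.0198, 0.2351]
orientation: [180.0, 0.1, -159.3]
force: [-1.5, -0.7, -0.7]
opening: 0.0875
gripper_force: 0.0
```

```bash
cat >> h.py <<'E'
def quad(s,C,ang,w,l,z):
    c=np.radians(ang-90);cx=np.array([np.cos(c),np.sin(c)]);cy=np.array([-cx[1],cx[0]])
    return proj(s,[(*(np.array(C)+a*w/2*cx+b*l/2*cy),z) for a,b in((-1,-1),(1,-1),(1,1),(-1,1))])
def crop(s,c0,r0,w,h,k,quads):
    g=cv2.resize(np.ascontiguousarray(s["img"][r0:r0+h,c0:c0+w][:,:,::-1]),(w*k,h*k),interpolation=cv2.INTER_CUBIC)
    for q,col in quads: cv2.polylines(g,[((q-[c0,r0]+.5)*k).astype(np.int32)],True,col,1)
    return g
E
python3 - <<'E'
from h import *
print(ctrl.get_obs()["tool_pos"])
R=(0,0,255);G=(0,255,0)
t=ctrl.snapshot("top");s=ctrl.snapshot("side")
f=lambda s:[(quad(s,(.641,-.2892),81.9,.072,.156,.004),G),(quad(s,(.641,-.2892),81.9,.052,.136,.05),R)]
a=crop(t,335,140,75,55,5,f(t)); b=crop(s,330,245,75,55,5,f(s))
c=crop(s,265,170,75,75,5,[(quad(s,(.560,-.0226),21,.066,.160,.06),R),(quad(s,(.560,-.0226),21,.066,.160,.004),G)])
a=np.vstack([a,np.zeros((100,375,3),np.uint8)]);b=np.vstack([b,np.zeros((100,375,3),np.uint8)])
cv2.imwrite("pics/c6.png",np.vstack([np.hstack([a[:275],b[:275]]),np.hstack([c[:300],c[75:]])]))
E
```

```text
[ 0.55835156 -0.01978995  0.23508436]
```

View pics/c6.png

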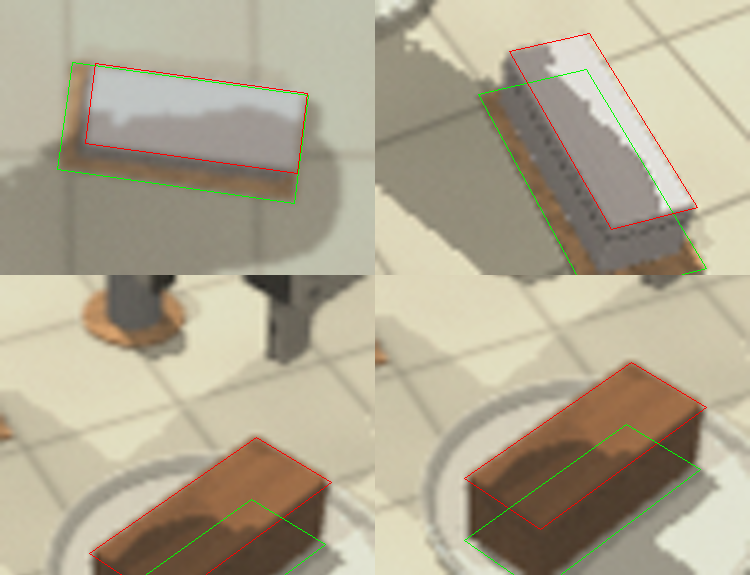

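apply_moves(
  commands=[
    [[0,0,-4],0,0],
    [[0,0,-8],0,0],
    [[0,0,-12],0,0],
    [[0,0,-16],0,0],
    [[0,0,-19],0,0],
    [[0,0,-20.1],0,0],
    [[0,0,-20.1],0,0],
    [[0,0,-20.1],0,1],
    [[0,0,-20.1],0,1],
    [[0,0,-20.1],0,1],
    [[0,0,-20.1],0,1],
    [[0,0,-20.1],0,1],
    [[0,0,-20.1],0,1],
  ],
)

```text
clock: 19.75
tool_pos: [0.5609, -0.0226, 0.0355]
orientation: [-180.0, 0.2, -159.0]
force: [-1.0, 2.4, 8.4]
opening: 0.0662
gripper_force: 30.0
```

apply_moves(
  commands=[
    [[0,0,3],0,1],
    [[0,0,7],0,1],
    [[0,0,10],0,1],
    [[-1,2.8,10],0.12,1],
    [[-2,5.6,10],0.24,1],
    [[-3,8.4,10],0.36,1],
    [[-4,11.2,10],0.48,1],
    [[-5,14,10],0.6,1],
    [[-6,16.8,10],0.72,1],
    [[-7,19.6,10],0.84,1],
    [[-8,22.4,10],0.96,1],
    [[-9,25.2,10],1.08,1],
    [[-10.2,28.3,9],1.162,1],
    [[-10.2,28.3,6],1.162,1],
    [[-10.2,28.3,3],1.162,1],
    [[-10.2,28.3,1],1.162,1],
    [[-10.2,28.3,0.6],1.162,1],
    [[-10.2,28.3,0.6],1.162,1],
    [[-10.2,28.3,0.6],1.162,1],
  ],
)

```text
clock: 21.33
tool_pos: [0.4581, 0.2602, 0.0406]
orientation: [-180.0, 0.0, -92.5]
force: [-0.1, 0.0, -2.5]
opening: 0.0659
gripper_force: 29.9
```

Run:
```python
from h import *
o=ctrl.get_obs();print(o["tool_pos"],o["orientation"],o["force"])
R=(0,0,255);G=(0,255,0)
t=ctrl.snapshot("top");s=ctrl.snapshot("side")
f=lambda s:[(quad(s,(.4583,.2602),87.6,.09,.184,.004),G),(quad(s,(.4583,.2602),87.6,.066,.16,.010),(255,0,0)),(quad(s,(.4583,.2602),87.6,.066,.16,.066),R)]
b=crop(s,210,145,75,75,7,f(s))
cv2.imwrite("pics/c7.png",b)
```

```text
[0.45809706 0.26016112 0.04055659] [-1.79957771e+02  2.80332159e-02 -9.24512052e+01] [-0.14275929  0.04240612 -2.47201168]
```

View pics/c7.png

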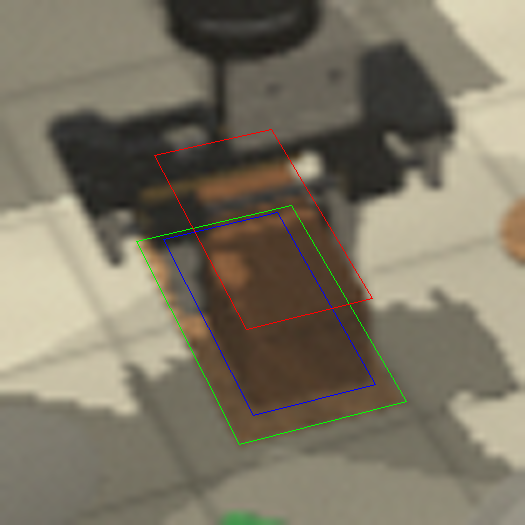

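apply_moves(
  commands=[
    [[0,0,-0.3],0,1],
    [[0,0,-0.6],0,1],
    [[0,0,-0.6],0,1],
    [[0,0,-0.6],0,1],
    [[0,0,-0.6],0,0.2],
    [[0,0,-0.6],0,0],
    [[0,0,-0.6],0,0],
    [[0,0,-0.6],0,0],
    [[0,0,-0.6],0,0],
    [[0,0,4],0,0],
    [[0,0,8],0,0],
    [[0,0,12],0,0],
    [[0,0,16],0,0],
    [[2,-3.5,18],0,0],
    [[2,-7.5,18],0,0],
    [[2,-11.5,18],0,0],
    [[2,-15.5,18],0,0],
    [[2,-19.5,18],0,0],
    [[2,-23.5,18],0,0],
    [[2,-25,18],0,0],
  ],
)

```text
clock: 23.1
tool_pos: [0.4766, 0.0063, 0.2196]
orientation: [180.0, -0.0, -92.6]
force: [1.1, -0.7, -0.7]
opening: 0.0878
gripper_force: 0.0
```

Run:
```python
from h import *
o=ctrl.get_obs();print(o["tool_pos"],o["force"])
R=(0,0,255);G=(0,255,0)
t=ctrl.snapshot("top");s=ctrl.snapshot("side")
f=lambda s:[(quad(s,(.4583,.2602),87.6,.09,.184,.004),G),(quad(s,(.4583,.2602),87.6,.066,.16,.06),R)]
g=lambda s,C:[(proj(s,[(C[0]+r*np.cos(a),C[1]+r*np.sin(a),z) for a in np.linspace(0,6.28,40)]),c) for r,z,c in((.04,.004,G),(.022,.07,R))]
a=crop(t,160,135,80,110,5,f(t)+g(t,(.6402,.264)));b=crop(s,215,140,100,80,5,f(s)[:]+g(s,(.6402,.264)))
h=np.zeros((550,800,3),np.uint8);h[:,:320]=a[:,40:360];h[:400,320:]=b[:,20:500]
c=crop(t,355,207,45,37,4,[]);h[400:548,320:500]=c
c=crop(s,290,270,45,37,4,g(s,(.4376,-.301)));h[400:548,520:700]=c
cv2.imwrite("pics/c8.png",h)
```

```text
[0.47655794 0.00632487 0.21962358] [ 1.11896403 -0.66546673 -0.72955087]
```

View pics/c8.png

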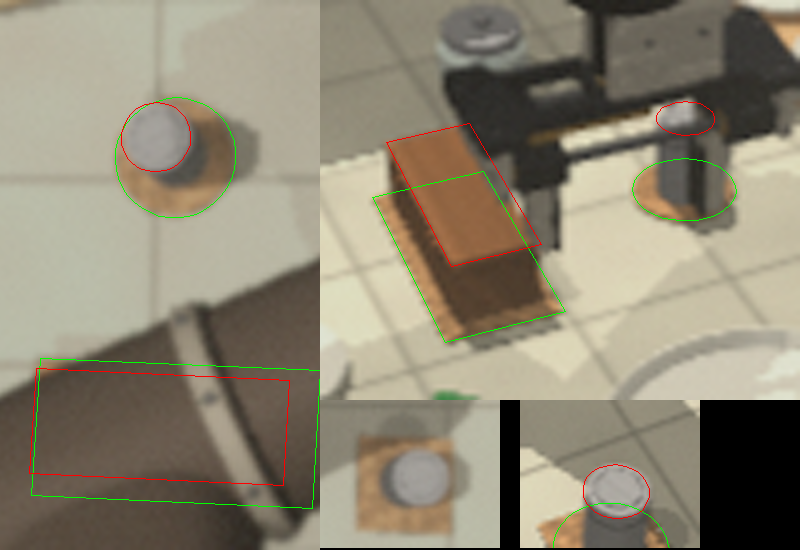

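```bash
python3 -c "
from plant import ctrl
print(ctrl.close_job())"
```

```text
the job is handed in; nothing more can be done
None
```

The stack is unpacked and the job handed in at about 23 s: the full canister is on the round pad, the empty one on the square pad, the tin on the small pad and the tea box on the large pad, all upright and within about 2 mm of centre in the pictures (tea box seen only from the side); I never touched the sugar bowl or tea glass, and no verdict came back.

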